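# Ready the slicing board for a new loaf

### The arm

A 6-joint arm with a two-finger parallel gripper is mounted at the origin on the work surface. World frame = base frame: x ahead of the robot, y to its left, z up, the work surface at z = 0. Lengths are in m, angles in rad, forces in N, time in s.
With the tool pointing down it reaches from about 0.325 to 0.85 m from the base axis. Payload 15.5 kg.
Tool frame: the origin (TCP) lies midway between the tips of the shut fingers; the grasp point (between the pads) lies 19 mm behind it; x points along the fingers, z is the direction in which the jaws open and shut, and the axes are right-handed (so a half turn about x gives the same grasp; the last joint's range is limited). The gripper opens to 91 mm and grips with 3 to 60 N. Pads are 32 mm wide; open, the fingers measure 118 mm over their backs; the gripper's body (76 mm by 178 mm) begins 60 mm behind the grasp point.
Start: joints at [-1.284, 0.494, 1.345, -0, 1.302, -0.096], TCP at [0.233, -0.58, 0.214] pointing down, gripper open.
Joint ranges: [-2.91, 2.91], [-0.82, 2.16], [0.22, 2.67], [-1.22, 4.37], [0.12, 2.79], [-3.08, 3.08]. Speed limits (rad/s): [1.89, 1.89, 2.57, 3.01, 3.01, 3.01].

### API

Orientations are given as a 3x3 rotation matrix whose columns are the frame's x, y, z axes.
In Python, from cell import bot, eyes gives the robot as it stands.
- The arm moves only by the tool step_arm, never from a script. Its argument "steps" is one flat list of numbers, 6 for each row, row after row: the shift along the tool's x, y, z in cm, then the turn, a rotation vector about the tool's x, y, z in rad. In form: [dx, dy, dz, ax, ay, az, dx, dy, dz, ax, ay, az, ...]. A call has 1 to 10 rows; each row shifts and turns the pose as measured when the row begins, along the tool's axes as they then stand; what a row does not reach is not made up. A row lasts 1/10 s, in which the tool goes at most 50 mm and 8.59 degrees, less where a joint would pass 70% of its speed; a pose out of reach is approached as far as the arm can. A call is refused whole if a number of a shift passes 5 or a number of a turn 0.15, either way. A call with a gripper value outside its range is refused whole. "jaw" is the opening, from 0 (shut) to 1 (fully open), set as the call begins (left out, the last holds). The fingers move at their own pace and stop on an object; "squeeze" is the grip in N (left out, the last holds). Time passes only in rows, so rows that do not move let the fingers close. It gives the time, the measured TCP pose, the force and the opening at its end, in the units of the state.
- bot.read_state(): the state, without advancing time (a new reading comes with each control period).
- eyes.read_camera(name): name is "scene" or "top"; returns (picture, depth): 400x640x3 uint8, red, green, blue; 400x640 float32, m along the optical axis (not along the pixel's ray), 0 where there is no reading.
- eyes.calibration(name): a dict with "vertical_fov" (degrees; the focal length in pixels is half the picture's height over the tangent of half this angle, whatever the lens; pixels are square), "cx", "cy" (the principal point, pixels), "world_from_camera" (4x4, takes a point from camera to world coordinates). Camera axes: x right, y up, looking along -z (the intrinsics and any distortion apply to the point x, -y, -z); pixel columns grow to the right and rows downward; lengths in m; the calibration is good to about 2 mm. A picture is of the moment at which its call begins. calibration takes no time and is no camera call.
- bot.job_done(): hands the job in, once; it reports no verdict.
Trained networks look in the newest picture that a camera, given by its name, has taken for a name from the list of things; names that differ only in an ending like _2 or _b are one class to them, and where a whole thing is asked for, a point or a joint stands for the part that bears it (a point fixed in the world has none). Each returns a list of dicts, best first, with "conf" (0 to 1); they miss things now and then, are a little off and sometimes report something else, mostly with a low value. They report only what shows in the picture. A call takes as long as a camera call. They do not tell look-alikes from the thing itself.
- eyes.trace(camera, label): "region" (400x640 bool, what is visible of it).
- eyes.mark_of(camera, label): "point" ([x, y, z] in m, in world coordinates, good to about 4 mm: a listed point, or the origin of a listed thing).
The state is a dict: "clock": time; "joint_positions": joint angles; "qvel": joint speeds; "tau": joint torques, N m; "eef_pos": TCP position; "orientation": TCP orientation; "force": force on the tool from outside, world axes, zero at the start; "moment": the same for the moment, N m; "opening": opening from 0.0 (shut) to 1.0 (fully open).
Only numpy, scipy, OpenCV 4.12 (cv2) and the standard library are available. Lean on these libraries where they do the work, as an engineer would, in place of code of your own. Each camera call takes 0.05 s, during which the arm holds its last target.

### The job

Get the bread slicing board ready for a new loaf: first turn the red slice counter anticlockwise all the way back to its zero stop, then set the aluminium straightedge down flat on the board, blue grip rib up, with one long edge flush against the board's raised dark cleat over the edge's whole length. Set it down gently rather than dropping or knocking it against the board, leave the counter at zero, and leave the other things on the worktop where they are.

Things in the scene. Friction and masses are not known exactly. Their poses are not given: they have to be found in the camera images.
- board: Bamboo slicing board, fixed, 220 mm (its x) by 320 mm (its y), 18 mm thick, z up. Origin: centre of its underside, on the worktop. A dark cleat, 16 mm wide, 320 mm long, stands 9 mm above the board's top along the whole edge on the +x side (away from the robot); its inner face, looking to -x, is at x = +94 mm. White marks on the cleat's top. The slice counter stands near its -x, +y corner.
- counter (a joint): Red slice-counter knob on a vertical axis. Value in rad: 0 at the zero stop, growing clockwise seen from above (to 2.6); stays where left; starts between 0.7 and 1.35. At 0 its grip bar lies along the board's x axis with the bar's white pointer towards a white tick at the board's near (-x) edge; at value v it is turned clockwise by v from there.
- counter_grip (a point): Point on the counter's axis at the height to grip its bar, 55 mm above the worktop. The bar is 49 mm long, 14 mm wide, from 32 to 62 mm above the worktop, on a round disc 52 mm across over a white base 76 mm across. The axis is at x = -55, y = +105 mm of the board.
- rule: Aluminium straightedge: plate 180 mm long (its x), 44 mm wide (its y), 6 mm thick, black ticks on both long edges; blue grip rib along the middle of its top, 110 mm long, 12 mm wide, its top 31 mm above the underside. Origin: centre of the underside; z up. Either long edge (22 mm from the centre line) may go against the cleat. 0.15 to 0.27 kg. Starts flat on the worktop left of the board.
- sugar_bowl: Glass sugar bowl with green glass lid, 108 mm across, 103 mm tall; origin at the centre of its underside. To be left alone.
- pepper_mill: Steel pepper mill, 60 mm across, 160 mm tall; origin at the centre of its underside. To be left alone.
- spatula: Yellow silicone spatula, 235 mm long, lying flat. To be left alone.
- saucer_a: White ceramic saucer, 144 mm across, 20 mm tall. To be left alone.
- saucer_b: Blue ceramic saucer, 144 mm across, 20 mm tall. To be left alone.
Not all that is in view belongs to the job. Of the things shaped like the rule, the aluminium one is meant.

How it is judged:
By the outcome, as a careful person would: the job done as asked, in the order asked, and still so for the second after the job is handed in, with the robot touching nothing.
It also fails if it takes over 53 s, if anything falls off the work surface, if the arm or the gripper's body presses on something with over 40 N, if the wrist force passes 120 N, or if a joint passes its speed limit or range.

## Working session

There is one attempt and no reset: what is moved stays moved. The work goes in short steps, Python scripts to look and compute and a tool call to move; the robot and the scene stay as the last step left them, time stands still between calls to the robot, and variables do not carry over. Pictures are saved under pics/ and viewed, and the job is handed in when it is done.

Besides the shell and the picture viewer there is one more tool, called after ">>>" in YAML: its name, and indented under it one key for each argument. step_arm: Moves the arm, as the interface text tells. Its arguments: {"type":"object","properties":{"steps":{"type":"array","items":{"type":"number"}},"jaw":{"type":"number"},"squeeze":{"type":"number"}},"required":["steps"]}

```bash
mkdir -p pics; ls; python3 - <<'E'
from cell import bot, eyes
import cv2, numpy as np
np.set_printoptions(precision=4,suppress=True)
for c in ["scene","top"]:
    p,d=eyes.read_camera(c); cv2.imwrite(f"pics/{c}0.png",p[:,:,::-1]); np.save(f"pics/{c}0d.npy",d)
    k=eyes.calibration(c); print(c,k)
for n in ["board","counter_grip","rule","sugar_bowl","pepper_mill","spatula","saucer_a"]:
    for c in ["top","scene"]:
        print(n,c,[(np.round(r["point"],4),round(r["conf"],2)) for r in eyes.mark_of(c,n)])
print(bot.read_state())
E
```

```text
pics
scene {'vertical_fov': 55.137178200270554, 'cx': 324.8015780598321, 'cy': 202.5756667773758, 'world_from_camera': array([[ 0.485 , -0.7118,  0.508 ,  1.2204],
       [ 0.8745,  0.3931, -0.2841, -0.3498],
       [ 0.0025,  0.582 ,  0.8132,  1.1589],
       [ 0.    ,  0.    ,  0.    ,  1.    ]])}
top {'vertical_fov': 49.60729802540254, 'cx': 323.4170661908697, 'cy': 199.6004396428862, 'world_from_camera': array([[ 0.0162,  0.9973, -0.071 ,  0.4338],
       [-0.9998,  0.0171,  0.0119,  0.0466],
       [ 0.0131,  0.0708,  0.9974,  1.7042],
       [ 0.    ,  0.    ,  0.    ,  1.    ]])}
board top [(array([ 0.5164, -0.1692, -0.0021]), 0.67)]
board scene [(array([ 0.5149, -0.1672, -0.0024]), 0.98)]
counter_grip top [(array([ 0.5142, -0.1681, -0.0006]), 0.68), (array([ 0.4732, -0.0553,  0.0515]), 0.67)]
counter_grip scene [(array([ 0.4794, -0.0545,  0.0579]), 0.69)]
rule top [(array([0.4777, 0.2707, 0.001 ]), 0.95), (array([ 0.3201,  0.1225, -0.0012]), 0.85), (array([ 0.2729,  0.4088, -0.0017]), 0.56)]
rule scene [(array([0.3178, 0.1234, 0.0001]), 0.87), (array([0.2753, 0.4062, 0.0011])
[... 488 characters left out ...]
5524, 0.0025]), 0.72), (array([ 0.3573, -0.4704, -0.0016]), 0.69)]
saucer_a scene [(array([ 0.3547, -0.4724,  0.0032]), 0.76), (array([0.4995, 0.5546, 0.0026]), 0.56)]
{'clock': 0.8, 'joint_positions': array([-1.2835,  0.4936,  1.3455,  0.    ,  1.3025, -0.0955]), 'qvel': array([-0.0021,  0.0002, -0.0011,  0.0005,  0.0027,  0.0003]), 'tau': array([  0.0032, -87.8629, -38.2241,   0.0711,   0.0442,   0.0001]), 'eef_pos': array([ 0.2335, -0.5798,  0.2139]), 'orientation': array([[ 0.    ,  0.9276,  0.3735],
       [-0.    ,  0.3735, -0.9276],
       [-1.    ,  0.    ,  0.    ]]), 'force': array([ 0.3663, -0.2083,  0.2833]), 'moment': array([0.0298, 0.0034, 0.0062]), 'opening': 1.00394998570661}
```

View pics/top0.png

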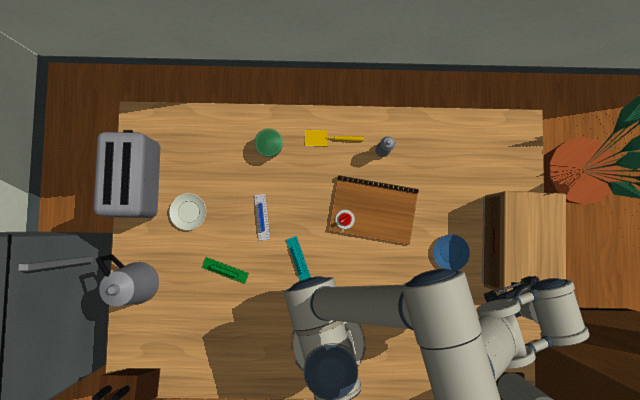

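View pics/scene0.png

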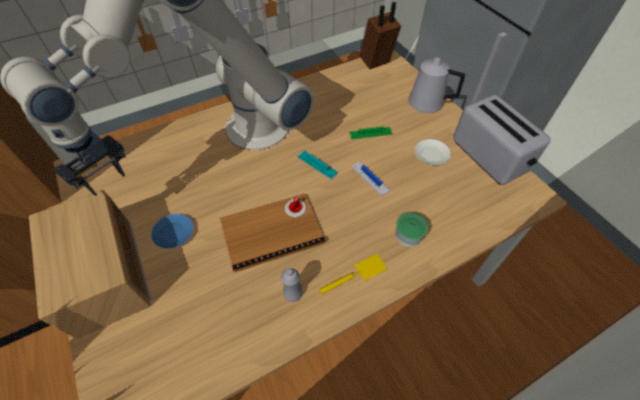

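Three rule-like things in the top view: silver with a blue rib at (261,217), teal at (298,258) and green at (225,270). The silver one with the blue rib fits "aluminium, blue grip rib". I'll confirm it in a crop and measure the poses.

```bash
cat > h.py <<'E'
from cell import bot, eyes
import cv2, numpy as np
np.set_printoptions(precision=4,suppress=True)
def f(c):
    k=eyes.calibration(c); return 200/np.tan(np.radians(k["vertical_fov"]/2)),k
def toworld(c,u,v,d):
    fl,k=f(c); T=k["world_from_camera"]
    P=np.stack([(u-k["cx"])/fl*d,-(v-k["cy"])/fl*d,-d],-1)
    return P@T[:3,:3].T+T[:3,3]
def plane(c,u,v,z):
    fl,k=f(c);T=k["world_from_camera"]
    r=np.stack([(u-k["cx"])/fl,-(v-k["cy"])/fl,-np.ones_like(u*1.)],-1)@T[:3,:3].T
    return T[:3,3]+r*((z-T[2,3])/r[...,2])[...,None]
def cloud(c,d):
    v,u=np.mgrid[:400,:640].astype(float); return toworld(c,u,v,d)
def rect(P):
    (c,s,a)=cv2.minAreaRect((P[:,:2]*1000).astype(np.float32)); return np.array(c)/1000,s,a
E
python3 - <<'E'
from h import *
for c in ["top","scene"]:
    p,d=eyes.read_camera(c); W=cloud(c,d)
    cr=p[120:280,180:440] if c=="top" else p[120:290,200:460]
    cv2.imwrite(f"pics/crop_{c}.png",cv2.resize(cr[:,:,::-1],None,fx=3,fy=3,interpolation=cv2.INTER_CUBIC))
    for n in ["rule","board","counter"]:
        for r in eyes.trace(c,n):
            m=r["region"]; v,u=np.nonzero(m)
            z={"rule":0.006,"board":0.02,"counter":0.06}[n]
            P=plane(c,u,v,z)
            Q=W[m]; Q=Q[d[m]>0]
            print(c,n,round(r["conf"],2),"px",u.mean().round(),v.mean().round(),len(u),"rect@z",rect(P),"depth z pct",np.percentile(Q[:,2],[5,25,50,75,95]) if len(Q) else None, "rect cloud",rect(Q) if len(Q) else None, np.median(p[m],0))
            np.save(f"pics/m_{c}_{n}_{int(u.mean())}.npy",m)
E
```

```text
top rule 0.97 px 262.0 216.0 481 rect@z (array([0.4845, 0.2649]), (178.1568603515625, 45.78732681274414), 6.440146446228027) depth z pct [-0.0002  0.0038  0.0073  0.0131  0.0334] rect cloud (array([0.4844, 0.265 ]), (178.0601348876953, 45.26531219482422), 6.5956315994262695) [151. 147. 155.]
top rule 0.65 px 225.0 270.0 531 rect@z (array([0.2754, 0.4025]), (180.49053955078125, 45.20858383178711), 70.54617309570312) depth z pct [0.     0.0039 0.0072 0.0134 0.0334] rect cloud (array([0.2752, 0.4031]), (180.55982971191406, 45.31911087036133), 70.14907836914062) [ 10. 113.  40.]
top rule 0.61 px 298.0 258.0 558 rect@z (array([0.326, 0.122]), (172.89743041992188, 50.50804138183594), 18.289897918701172) depth z pct [-0.002   0.0032  0.0067  0.0118  0.0338] rect cloud (array([0.3262, 0.1223]), (172.32839965820312, 51.23783493041992), 18.2597599029541) [  0. 126. 120.]
top board 0.57 px 269.0 143.0 636 rect@z (array([0.7753, 0.2441]), (109.39757537841797, 108.7665023803711), 46.537818908691406) depth z pct [0.0696 0.0772 0.0809 0.0859 0.0951] rect cloud (array([0.7646, 0.2385]), (103.0104598
[... 1114 characters left out ...]
cloud (array([ 0.5072, -0.1682]), (330.7021179199219, 241.92254638671875), 81.2759017944336) [140.  94.  48.]
scene board 0.92 px 271.0 232.0 5165 rect@z (array([ 0.5202, -0.1721]), (326.0788269042969, 230.95953369140625), 81.60513305664062) depth z pct [0.0126 0.0164 0.0184 0.0207 0.0284] rect cloud (array([ 0.5082, -0.169 ]), (331.84832763671875, 240.4481964111328), 81.7884292602539) [140.  94.  48.]
scene counter 0.54 px 295.0 205.0 186 rect@z (array([ 0.4867, -0.0636]), (49.02354431152344, 69.34484100341797), 63.058746337890625) depth z pct [0.0225 0.0302 0.0341 0.0575 0.0635] rect cloud (array([ 0.4635, -0.0547]), (51.07867431640625, 81.49627685546875), 64.864501953125) [148.  26.  22.]
```

```bash
ls pics
```

```text
crop_scene.png
crop_top.png
m_scene_board_270.npy
m_scene_counter_294.npy
m_scene_rule_270.npy
m_scene_rule_317.npy
m_scene_rule_369.npy
m_scene_rule_370.npy
m_top_board_268.npy
m_top_rule_225.npy
m_top_rule_262.npy
m_top_rule_297.npy
scene0.png
scene0d.npy
top0.png
top0d.npy
```

View pics/crop_top.png

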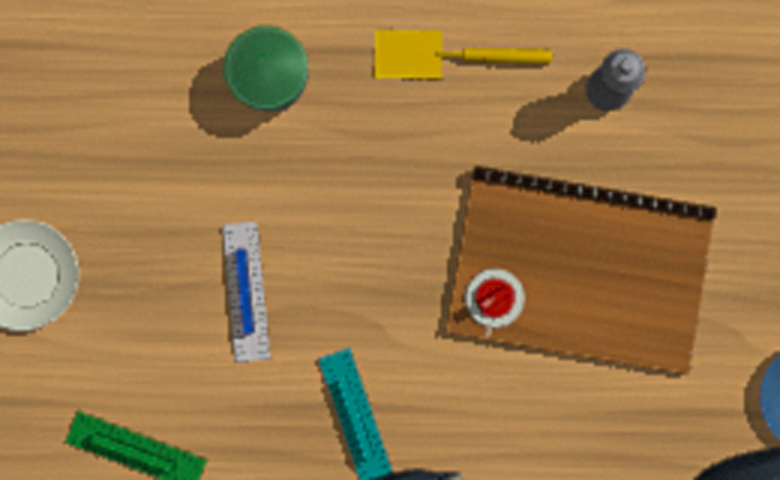

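View pics/crop_scene.png

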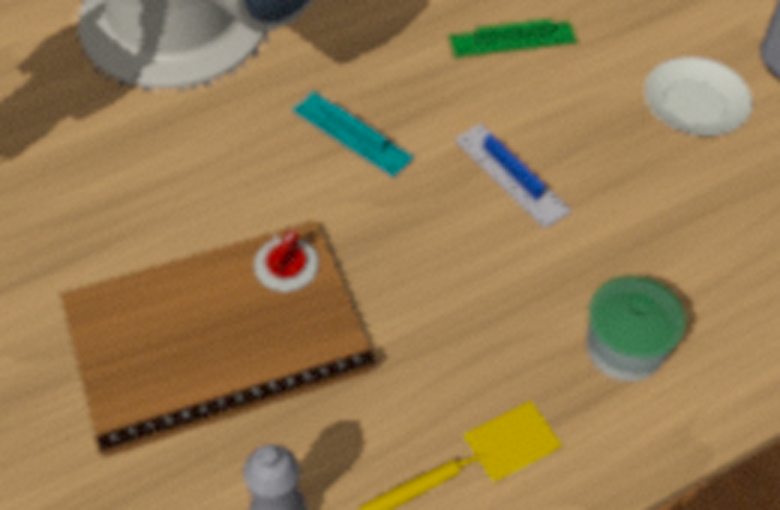

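The crop confirms it: the silver plate with black ticks and a blue rib at top (262,216) is the aluminium rule; the teal and green ones are decoys. The counter bar shows in the disc at about (345,218). Next I refine the board, the bar angle and the rib.

```bash
python3 - <<'E'
from h import *
for c in ["top","scene"]:
    p,d=eyes.read_camera(c); W=cloud(c,d)
    hsv=cv2.cvtColor(p,cv2.COLOR_RGB2HSV)
    print(c)
    # counter bar
    near=(np.hypot(W[...,0]-.4767,W[...,1]+.056)<.045)&(d>0)
    red=((hsv[...,0]<8)|(hsv[...,0]>172))&(hsv[...,1]>150)
    b=near&(W[...,2]>.044)
    Q=W[b]; print("bar n",len(Q),"mean",Q.mean(0)); 
    vt,V=np.linalg.eigh(np.cov((Q[:,:2]).T)); print("dir",np.degrees(np.arctan2(V[1,1],V[0,1])),rect(Q))
    # cleat dark pixels
    bx=W; inb=(np.abs(W[...,0]-.61)<.08)&(np.abs(W[...,1]+.18)<.19)&(W[...,2]<.05)&(W[...,2]>.01)
    dark=(inb&(hsv[...,2]<70)).astype(np.uint8)
    dark=cv2.morphologyEx(dark,cv2.MORPH_CLOSE,np.ones((5,5)))
    n,l,s,_=cv2.connectedComponentsWithStats(dark); i=1+np.argmax(s[1:,4]); v,u=np.nonzero(l==i)
    P=plane(c,u,v,.027); print("cleat",len(u),rect(P), "z",np.median(W[l==i][:,2]))
    vt,V=np.linalg.eigh(np.cov(P[:,:2].T)); print("dir",np.degrees(np.arctan2(V[1,1],V[0,1])),P.mean(0))
    # board top wood by depth
    m=(d>0)&(np.abs(W[...,2]-.018)<.006)&(np.abs(W[...,0]-.515)<.16)&(np.abs(W[...,1]+.168)<.22)
    m=cv2.morphologyEx(m.astype(np.uint8),cv2.MORPH_OPEN,np.ones((5,5)))
    v,u=np.nonzero(m); print("top",rect(plane(c,u,v,.018)))
    # rib
    blue=(np.hypot(W[...,0]-.48,W[...,1]-.265)<.1)&(hsv[...,0]>105)&(hsv[...,0]<130)&(hsv[...,1]>140)
    v,u=np.nonzero(blue); P=plane(c,u,v,.025);vt,V=np.linalg.eigh(np.cov(P[:,:2].T)); print("rib",len(u),rect(P),P.mean(0),np.degrees(np.arctan2(V[1,1],V[0,1])))
    cc=plane(c,np.array([0.]),np.array([0.]),0)
    big=cv2.resize(p[205:235,330:362] if c=="top" else p[188:222,275:315],None,fx=16,fy=16,interpolation=cv2.INTER_CUBIC)
    cv2.imwrite(f"pics/cnt_{c}.png",big[:,:,::-1])
E
```

```text
top
bar n 49 mean [ 0.4795 -0.0557  0.0608]
dir 123.8573731021009 (array([ 0.4803, -0.0563]), (13.501314163208008, 49.40907287597656), 34.32376480102539)
cleat 331 (array([ 0.6171, -0.1824]), (316.21466064453125, 16.152210235595703), 81.13815307617188) z 0.026840919668633445
dir 81.16283445486361 [ 0.617  -0.1836  0.027 ]
top (array([ 0.5099, -0.1652]), (313.92681884765625, 200.17098999023438), 80.64768981933594)
rib 84 (array([0.4837, 0.2676]), (105.74465942382812, 11.502264022827148), 7.821093559265137) [0.4828 0.2673 0.025 ] -172.83378368232354
scene
bar n 68 mean [ 0.4803 -0.0604  0.0578]
dir 123.96540856585025 (array([ 0.4782, -0.0594]), (15.187713623046875, 53.83572769165039), 35.514190673828125)
cleat 422 (array([ 0.6193, -0.1847]), (315.03759765625, 17.579792022705078), 81.20421600341797) z 0.025976927483224554
dir 81.15954299557909 [ 0.6189 -0.1891  0.027 ]
top (array([ 0.5044, -0.169 ]), (319.176513671875, 198.54083251953125), 81.0206069946289)
rib 109 (array([0.4829, 0.2646]), (109.37638092041016, 18.700231552124023), 6.245911598205566) [0.4855 0.2637 0.025 ] -173.93626997596718
```

View pics/cnt_top.png

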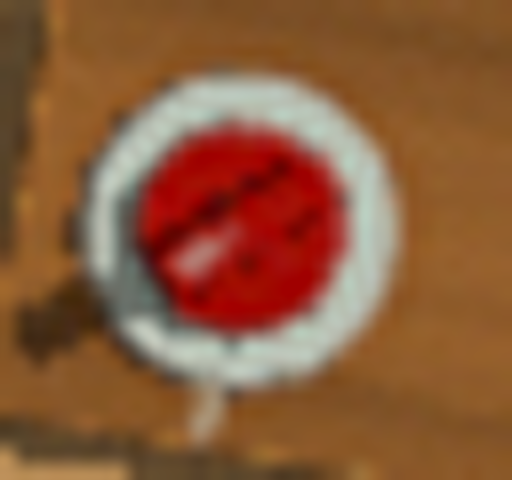

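View pics/cnt_scene.png

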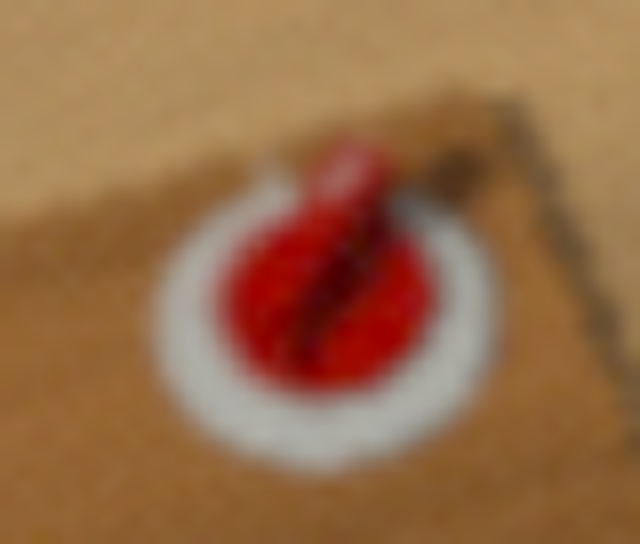

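Poses so far:
- Board origin is at about (0.517, -0.168), yaw -8.85°.
- The bar lies at 124°, so the counter is at v≈0.82 rad.
- The rule centre is at about (0.482, 0.265), long axis at about 6.5°.

First I move the arm towards the counter.

>>> step_arm:
  steps: [0,1.8,-4.5,0,0,0,0,1.8,-4.5,0,0,0,0,1.8,-4.5,0,0,0,0,1.8,-4.5,0,0,0,0,1.8,-4.5,0,0,0,0,1.8,-4.5,0,0,0,0,4.4,-1.7,0,0,0,0,4.4,-1.7,0,0,0,0,4.4,-1.7,0,0,0,0,4.4,-1.7,0,0,0]
  jaw: 1

```text
clock: 2.3
eef_pos: [0.3706, -0.1498, 0.2129]
orientation: [[0.003, 0.931, 0.364], [-0.005, 0.364, -0.931], [-1.0, 0.001, 0.006]]
force: [0.8, -2.3, 0.1]
opening: 1.001
```

>>> step_arm:
  steps: [0,0,0,0.136,0,0,0,0,0,0.136,0,0,0,0,0,0.136,0,0,0,0,0,0.136,0,0,0,0,0,0.136,0,0,0,0,0,0.136,0,0,0,0,0,0.136,0,0,0,0,0,0.136,0,0,0,0,0,0.136,0,0,0,0,0,0.136,0,0]

```text
clock: 3.3
eef_pos: [0.3761, -0.1437, 0.2142]
orientation: [[0.007, 0.518, -0.855], [-0.006, -0.855, -0.518], [-1.0, 0.009, -0.003]]
force: [0.9, -1.0, -0.2]
opening: 1.0
```

```bash
cat >> h.py <<'E'
def st(): 
    s=bot.read_state(); R=s["orientation"]; print("t",round(s["clock"],2),"p",s["eef_pos"],"zang",np.degrees(np.arctan2(R[1,2],R[0,2])).round(2),"xdown",R[:,0],"F",s["force"],"M",s["moment"],"op",round(s["opening"],3),"q",s["joint_positions"]); return s
def go(tp,tz):
    s=st();R=s["orientation"];e=R.T@(np.array(tp)-s["eef_pos"])*100
    z=np.array([np.cos(np.radians(tz)),np.sin(np.radians(tz)),0]);x=np.array([0,0,-1.]);T=np.stack([x,np.cross(z,x),z],1)
    print("shift tool cm",e,"turn",cv2.Rodrigues(R.T@T)[0].ravel())
E
python3 - <<'E'
from h import *
go([.479,-.056,.09],-146)
E
```

```text
t 3.3 p [ 0.3761 -0.1437  0.2142] zang -148.78 xdown [ 0.0074 -0.0064 -1.    ] F [ 0.9441 -0.9524 -0.2145] M [0.099  0.0034 0.0031] op 1.0 q [-0.5119  0.175   1.8598 -0.0022  1.0972  2.0859]
shift tool cm [ 12.4369  -2.2834 -13.3117] turn [-0.0485 -0.0028 -0.0094]
```

>>> step_arm:
  steps: [2.5,-0.57,-3.33,-0.012,0,-0.002,2.5,-0.57,-3.33,-0.012,0,-0.002,2.5,-0.57,-3.33,-0.012,0,-0.003,2.5,-0.57,-3.33,-0.012,0,-0.002,0,0,0,0,0,0]

```text
clock: 3.8
eef_pos: [0.4836, -0.0528, 0.1126]
orientation: [[0.009, 0.552, -0.834], [-0.002, -0.834, -0.552], [-1.0, 0.007, -0.006]]
force: [0.2, 0.4, 0.4]
opening: 1.0
```

```bash
python3 - <<'E'
from h import *
go([.479,-.056,.04],-146)
E
```

```text
t 3.8 p [ 0.4836 -0.0528  0.1126] zang -146.5 xdown [ 0.0091 -0.002  -1.    ] F [0.163  0.3662 0.3734] M [0.0562 0.0252 0.0492] op 1.0 q [-0.2317  0.4371  1.8075  0.0002  0.8876  2.3251]
shift tool cm [ 7.2605 -0.0351  0.6037] turn [-0.0087 -0.0065 -0.0067]
```

>>> step_arm:
  steps: [2.4,0,0.2,-0.009,-0.006,-0.006,2.4,0,0.2,0,0,0,1.6,0,0.2,0,0,0,0.8,0,0,0,0,0,0,0,0,0,0,0]

```text
clock: 4.3
eef_pos: [0.4798, -0.0567, 0.0396]
orientation: [[0.003, 0.561, -0.828], [-0.001, -0.828, -0.561], [-1.0, 0.002, -0.002]]
force: [0.9, -0.8, -0.5]
opening: 1.002
```

```bash
python3 - <<'E'
from h import *
go([.479,-.056,.04],-146)
p,d=eyes.read_camera("top");q,_=eyes.read_camera("scene")
a=cv2.resize(p[180:260,290:410],None,fx=4,fy=4,interpolation=cv2.INTER_CUBIC); b=cv2.resize(q[150:230,240:360],None,fx=4,fy=4,interpolation=cv2.INTER_CUBIC)
cv2.imwrite("pics/g1.png",np.vstack([a[:300],b[:300]])[:,:,::-1])
E
```

```text
t 4.3 p [ 0.4798 -0.0567  0.0396] zang -145.85 xdown [ 0.0027 -0.0011 -1.    ] F [ 0.8651 -0.8279 -0.4912] M [0.1311 0.0343 0.0562] op 1.002 q [-0.2409  0.5632  1.872  -0.0007  0.7035  2.3051]
shift tool cm [-0.039  -0.1014  0.0273] turn [ 0.0027 -0.0016 -0.0024]
```

View pics/g1.png

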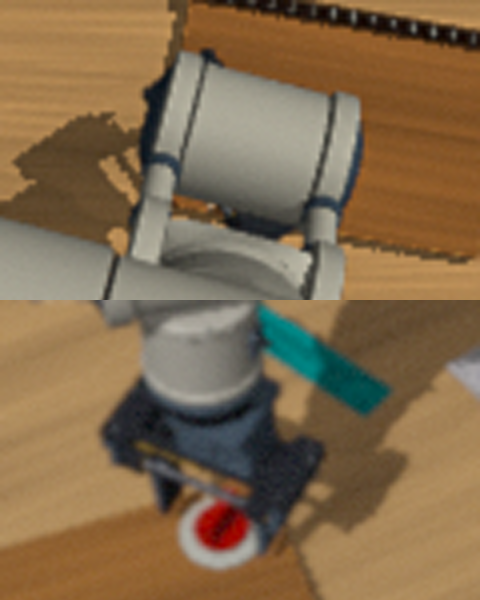

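The open fingers straddle the red knob, seen in the lower crop. I close on it gently.

>>> step_arm:
  steps: [0,-0.1,0,0,0,0,0,0,0,0,0,0,0,0,0,0,0,0,0,0,0,0,0,0,0,0,0,0,0,0,0,0,0,0,0,0,0,0,0,0,0,0,0,0,0,0,0,0]
  jaw: 0
  squeeze: 15

```text
clock: 5.2
eef_pos: [0.4815, -0.0562, 0.0433]
orientation: [[0.009, 0.562, -0.827], [-0.003, -0.827, -0.562], [-1.0, 0.007, -0.006]]
force: [0.3, 0.0, -0.0]
opening: 0.328
```

```bash
python3 - <<'E'
from h import *
go([.479,-.056,.04],-146)
E
```

```text
t 5.2 p [ 0.4815 -0.0562  0.0433] zang -145.84 xdown [ 0.0088 -0.0026 -1.    ] F [ 0.2647  0.0328 -0.033 ] M [ 0.1113 -0.0499 -0.0514] op 0.328 q [-0.2392  0.5559  1.8709 -0.0007  0.7057  2.3067]
shift tool cm [ 0.3296 -0.1606  0.1926] turn [ 0.0028 -0.0058 -0.0071]
```

>>> step_arm:
  steps: [0.3,-0.1,0.1,0,0,0,0,0,0,0,0,0,0,0,0,0,0,0,0,0,0,0,0,0]

```text
clock: 5.6
eef_pos: [0.4786, -0.0567, 0.0399]
orientation: [[0.006, 0.562, -0.827], [-0.003, -0.827, -0.562], [-1.0, 0.006, -0.003]]
force: [1.2, 3.0, 5.3]
opening: 0.151
```

```bash
python3 - <<'E'
from h import *
go([.479,-.056,.04],-146)
E
```

```text
t 5.6 p [ 0.4786 -0.0567  0.0399] zang -145.8 xdown [ 0.0063 -0.0035 -1.    ] F [1.2069 2.964  5.2918] M [ 0.7652 -0.1927 -0.023 ] op 0.151 q [-0.2404  0.5607  1.878  -0.003   0.6959  2.3066]
shift tool cm [-0.0149 -0.0338 -0.0688] turn [ 0.0035 -0.0033 -0.0064]
```

Gripped at 13.7 mm. Now I turn anticlockwise.

>>> step_arm:
  steps: [0,0,0,-0.1,0,0,0,0,0,-0.1,0,0,0,0,0,-0.1,0,0,0,0,0,-0.1,0,0,0,0,0,-0.1,0,0,0,0,0,-0.1,0,0]

```text
clock: 6.2
eef_pos: [0.4789, -0.0563, 0.0399]
orientation: [[0.007, 0.938, -0.347], [-0.003, -0.347, -0.938], [-1.0, 0.008, 0.0]]
force: [0.8, 0.7, 3.1]
opening: 0.153
```

```bash
python3 - <<'E'
from h import *
go([.479,-.056,.04],-98.85)
E
```

```text
t 6.2 p [ 0.4789 -0.0563  0.0399] zang -110.27 xdown [ 0.0071 -0.0028 -1.    ] F [0.8072 0.6924 3.114 ] M [ 0.2703  0.0735 -0.0643] op 0.153 q [-0.2401  0.5607  1.878  -0.0016  0.6953  1.6858]
shift tool cm [-0.0139 -0.0003 -0.0283] turn [-0.1994  0.0009 -0.0076]
```

>>> step_arm:
  steps: [0,0,0,-0.08,0,0,0,0,0,-0.07,0,0,0,0,0,-0.04,0,0]

```text
clock: 6.5
eef_pos: [0.479, -0.0561, 0.0398]
orientation: [[0.007, 0.988, -0.153], [-0.003, -0.153, -0.988], [-1.0, 0.008, 0.001]]
force: [0.2, -0.7, 3.5]
opening: 0.15
```

>>> step_arm:
  steps: [0,0,0,-0.03,0,0,0,0,0,-0.03,0,0]

```text
clock: 6.7
eef_pos: [0.4788, -0.0561, 0.0398]
orientation: [[0.007, 0.996, -0.091], [-0.002, -0.091, -0.996], [-1.0, 0.007, 0.002]]
force: [-1.7, -0.7, 2.2]
opening: 0.169
```

```bash
python3 - <<'E'
from h import *
go([.479,-.056,.04],-98.85)
E
```

```text
t 6.7 p [ 0.4788 -0.0561  0.0398] zang -95.23 xdown [ 0.007  -0.0022 -1.    ] F [-1.6711 -0.7494  2.1541] M [-0.0956  0.3681 -0.6364] op 0.169 q [-0.2402  0.5608  1.8783 -0.0008  0.6952  1.4225]
shift tool cm [-0.0206  0.021  -0.0132] turn [ 0.0632  0.0014 -0.0072]
```

The moment rose and the jaw spread at about -98.8°, so the knob is against its stop. I release here and rise.

>>> step_arm:
  steps: [0,0,0,0,0,0,0,0,0,0,0,0,0,0,0,0,0,0,0,0,0,0,0,0]
  jaw: 0.7

```text
clock: 7.1
eef_pos: [0.4785, -0.0561, 0.0395]
orientation: [[0.006, 0.996, -0.093], [-0.002, -0.093, -0.996], [-1.0, 0.007, 0.002]]
force: [-0.5, -0.8, -0.2]
opening: 0.488
```

>>> step_arm:
  steps: [-2,0,0,0,0,0,-4,0,0,0,0,0,-4,0,0,0,0,0]

```text
clock: 7.4
eef_pos: [0.475, -0.0552, 0.1379]
orientation: [[-0.003, 0.996, -0.094], [0.0, -0.094, -0.996], [-1.0, -0.003, 0.0]]
force: [0.8, -0.2, 0.4]
opening: 0.698
```

```bash
python3 - <<'E'
from h import *
go([.482,.265,.12],-83.5)
E
```

```text
t 7.4 p [ 0.475  -0.0552  0.1379] zang -95.38 xdown [-0.0031  0.0002 -1.    ] F [ 0.8415 -0.1966  0.4072] M [ 0.0162 -0.0212  0.0228] op 0.698 q [-0.2402  0.3931  1.7895 -0.0007  0.9621  1.4248]
shift tool cm [  1.7961  -2.2993 -31.9455] turn [-0.2073 -0.0002  0.0031]
```

>>> step_arm:
  steps: [0,-0.3,-4.5,0,0,0,0,-0.3,-4.5,0,0,0,0,-0.3,-4.5,0,0,0,0,-0.3,-4.5,0,0,0,0,-0.3,-4.5,0,0,0,0,-0.3,-4.5,0,0,0,0,-0.3,-3.5,0,0,0,0,0,0,-0.1,0,0,0,0,0,-0.1,0,0,0,0,0,0,0,0]

```text
clock: 8.4
eef_pos: [0.4872, 0.2627, 0.1435]
orientation: [[0.01, 0.994, 0.106], [-0.001, 0.106, -0.994], [-1.0, 0.01, 0.002]]
force: [1.0, -0.6, 0.7]
opening: 0.701
```

```bash
python3 - <<'E'
from h import *
p,d=eyes.read_camera("top");q,_=eyes.read_camera("scene")
cv2.imwrite("pics/g2.png",np.vstack([cv2.resize(x,None,fx=3,fy=3,interpolation=cv2.INTER_CUBIC) for x in (p[190:280,230:440],q[140:240,210:420])])[:,:,::-1])
for c,W in [("top",cloud("top",d))]:
    near=(np.hypot(W[...,0]-.479,W[...,1]+.056)<.045)&(d>0)&(W[...,2]>.044)&(W[...,2]<.08)
    Q=W[near]; print("bar",len(Q)); 
    if len(Q)>10:
        vt,V=np.linalg.eigh(np.cov(Q[:,:2].T)); print(np.degrees(np.arctan2(V[1,1],V[0,1])),Q.mean(0))
go([.482,.265,.06],-83.5)
E
```

```text
bar 51
173.4800883388293 [ 0.4798 -0.056   0.062 ]
t 8.5 p [0.4873 0.2621 0.1436] zang -84.26 xdown [ 0.01   -0.0007 -1.    ] F [0.0595 0.3211 0.2447] M [-0.0184  0.0449 -0.0169] op 0.701 q [ 0.3884  0.4711  1.6154 -0.0051  1.0462  1.8615]
shift tool cm [ 8.3557 -0.5838 -0.3552] turn [-0.0132  0.0017 -0.0098]
```

View pics/g2.png

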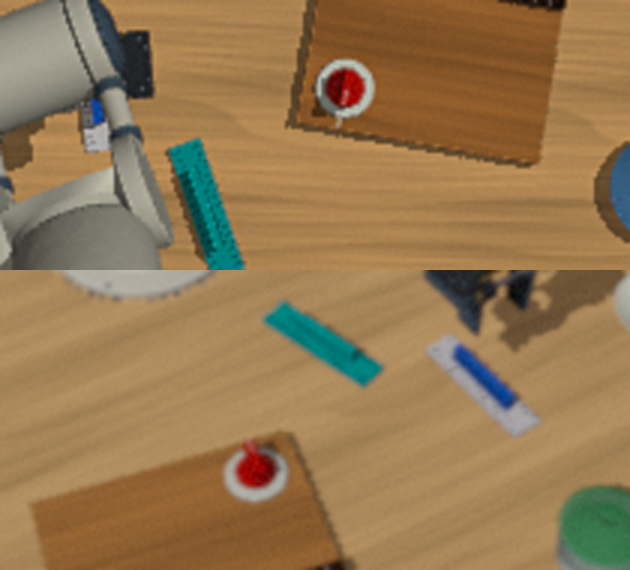

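The pointer now faces the tick (345,88 to 338,118 in the upper crop). The gripper hovers over the silver rule with the blue rib. I go down to it.

>>> step_arm:
  steps: [3,-0.3,-0.15,-0.01,0,-0.009,3,-0.2,-0.2,0,0,0,3,-0.1,0,0,0,0,1,0,0,0,0,0,0,0,0,0,0,0]

```text
clock: 9.0
eef_pos: [0.4833, 0.2635, 0.0422]
orientation: [[0.004, 0.996, 0.094], [-0.001, 0.094, -0.996], [-1.0, 0.004, 0.001]]
force: [1.2, 0.0, -0.2]
opening: 0.705
```

```bash
python3 - <<'E'
from h import *
go([.482,.265,.012],-83.3)
E
```

```text
t 9.0 p [0.4833 0.2635 0.0422] zang -84.63 xdown [ 0.0042 -0.0005 -1.    ] F [ 1.1501  0.007  -0.2102] M [ 0.043   0.0603 -0.0129] op 0.705 q [ 0.392   0.6171  1.7045 -0.0029  0.8164  1.8711]
shift tool cm [ 3.0228 -0.125  -0.1644] turn [-0.0233  0.0009 -0.0041]
```

>>> step_arm:
  steps: [1.5,-0.1,-0.15,-0.023,0,-0.004,1,0,0,0,0,0,0.4,0,0,0,0,0]

```text
clock: 9.3
eef_pos: [0.4841, 0.2654, 0.0139]
orientation: [[0.004, 0.993, 0.116], [0.001, 0.116, -0.993], [-1.0, 0.004, -0.0]]
force: [0.8, -0.1, -0.0]
opening: 0.701
```

```bash
python3 - <<'E'
from h import *
go([.482,.265,.012],-83.3)
E
```

```text
t 9.3 p [0.4841 0.2654 0.0139] zang -83.34 xdown [ 0.0037  0.0006 -1.    ] F [ 0.7662 -0.0738 -0.0057] M [-0.0377  0.0038  0.0104] op 0.701 q [ 0.3938  0.6646  1.7167 -0.0012  0.7566  1.8492]
shift tool cm [ 0.1894 -0.2108  0.012 ] turn [-0.0007 -0.0002 -0.0037]
```

>>> step_arm:
  steps: [0.1,-0.1,0,0,0,0,0,0,0,0,0,0,0,0,0,0,0,0,0,0,0,0,0,0]
  jaw: 0
  squeeze: 10

```text
clock: 9.7
eef_pos: [0.4835, 0.2655, 0.0134]
orientation: [[0.005, 0.993, 0.116], [0.001, 0.116, -0.993], [-1.0, 0.005, -0.0]]
force: [0.2, 0.1, 0.0]
opening: 0.381
```

>>> step_arm:
  steps: [0.1,0,0,0,0,0,0,0,0,0,0,0,0,0,0,0,0,0,0,0,0,0,0,0]

```text
clock: 10.1
eef_pos: [0.4839, 0.2657, 0.013]
orientation: [[0.006, 0.993, 0.116], [0.002, 0.116, -0.993], [-1.0, 0.006, -0.001]]
force: [0.5, 0.3, -1.8]
opening: 0.131
```

>>> step_arm:
  steps: [0,0,0,0,0,0,0,0,0,0,0,0]
  squeeze: 30

```text
clock: 10.3
eef_pos: [0.4839, 0.2657, 0.0129]
orientation: [[0.006, 0.993, 0.116], [0.001, 0.116, -0.993], [-1.0, 0.006, -0.001]]
force: [0.8, 0.2, 1.0]
opening: 0.127
```

```bash
python3 - <<'E'
from h import *
go([.482,.265,.012],-83.3)
E
```

```text
t 10.3 p [0.4839 0.2657 0.0129] zang -83.36 xdown [ 0.0057  0.0015 -1.    ] F [0.7603 0.1722 1.0301] M [ 0.0101  0.0253 -0.0165] op 0.127 q [ 0.3945  0.6656  1.7192 -0.0012  0.751   1.8503]
shift tool cm [ 0.0922 -0.1957  0.0469] turn [-0.001  -0.0008 -0.0059]
```

Gripped at 11.6 mm, which is the rib. I lift.

>>> step_arm:
  steps: [-1,0,0,0,0,0,-2.5,0,0,0,0,0,-4,0,0,0,0,0,-4,0,0,0,0,0,-1,0,0,0,0,0]

```text
clock: 10.8
eef_pos: [0.4813, 0.2646, 0.1424]
orientation: [[0.0, 0.993, 0.116], [-0.001, 0.116, -0.993], [-1.0, 0.0, 0.001]]
force: [1.0, -0.3, -2.1]
opening: 0.131
```

```bash
python3 - <<'E'
from h import *
go([.5815,-.168,.13],-8.85)
p,d=eyes.read_camera("top");q,_=eyes.read_camera("scene")
cv2.imwrite("pics/g3.png",np.vstack([cv2.resize(x,None,fx=3,fy=3,interpolation=cv2.INTER_CUBIC) for x in (p[190:280,230:440],q[130:230,250:460])])[:,:,::-1])
E
```

```text
t 10.8 p [0.4813 0.2646 0.1424] zang -83.36 xdown [ 0.0005 -0.0008 -1.    ] F [ 0.9604 -0.2645 -2.0904] M [ 0.0281 -0.0233  0.0418] op 0.131 q [ 0.3946  0.4713  1.6194 -0.001   1.0507  1.85  ]
shift tool cm [ 1.2738  4.9501 44.1314] turn [-1.3005  0.001   0.0002]
```

View pics/g3.png

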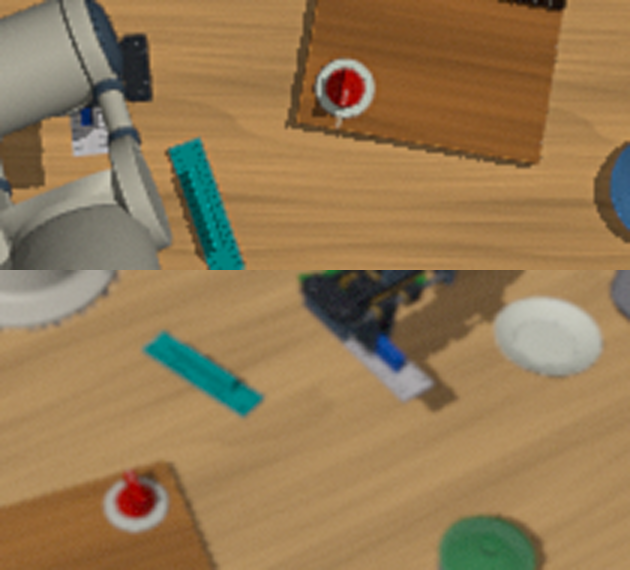

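The rule is held level in the jaws at scene crop (390,350), with its shadow apart from it. I carry it over and turn it.

>>> step_arm:
  steps: [0,0.5,4.4,0,0,0,0,0.5,4.4,0,0,0,0,0.5,4.4,0,0,0,0,0.5,4.4,0,0,0,0,0.5,4.4,0,0,0,0,0.5,4.4,0,0,0,0,0.5,4.4,0,0,0,0,0.5,4.4,0,0,0,0,0.5,4.4,0,0,0,0,0.5,4.4,0,0,0]

```text
clock: 11.9
eef_pos: [0.5755, -0.1773, 0.1233]
orientation: [[-0.023, 0.992, 0.123], [0.003, 0.124, -0.992], [-1.0, -0.023, -0.005]]
force: [0.6, 2.1, -2.1]
opening: 0.133
```

>>> step_arm:
  steps: [0,0,0,-0.13,0,0,0,0,0,-0.13,0,0,0,0,0,-0.13,0,0,0,0,0,-0.13,0,0,0,0,0,-0.13,0,0,0,0,0,-0.13,0,0,0,0,0,-0.13,0,0,0,0,0,-0.13,0,0,0,0,0,-0.13,0,0,0,0,0,-0.09,0,0]

```text
clock: 12.9
eef_pos: [0.5659, -0.1814, 0.1019]
orientation: [[-0.05, 0.145, 0.988], [0.013, 0.989, -0.145], [-0.999, 0.006, -0.051]]
force: [-0.3, -0.8, -1.9]
opening: 0.131
```

```bash
python3 - <<'E'
from h import *
go([.5815,-.168,.08],-8.85)
E
```

```text
t 12.9 p [ 0.5659 -0.1814  0.1019] zang -8.32 xdown [-0.0495  0.013  -0.9987] F [-0.2783 -0.7688 -1.8698] M [-0.0889 -0.1434 -0.0234] op 0.131 q [-0.4061  0.5991  1.4989 -0.0085  1.0942 -0.2565]
shift tool cm [2.132  1.5353 1.4555] turn [ 0.009  -0.0509 -0.0055]
```

>>> step_arm:
  steps: [0.3,0.7,0.7,0.009,-0.051,-0.005,0.6,0.7,0.7,0,0,0,0,0,0,0,0,0]

```text
clock: 13.2
eef_pos: [0.5795, -0.1682, 0.0871]
orientation: [[-0.007, 0.151, 0.989], [0.003, 0.989, -0.151], [-1.0, 0.002, -0.007]]
force: [-0.4, 0.9, -1.9]
opening: 0.129
```

```bash
python3 - <<'E'
from h import *
go([.5815,-.168,.05],-8.85)
p,d=eyes.read_camera("top");q,dq=eyes.read_camera("scene")
cv2.imwrite("pics/g4.png",np.vstack([cv2.resize(x,None,fx=3,fy=3,interpolation=cv2.INTER_CUBIC) for x in (p[160:260,290:490],q[180:280,170:370])])[:,:,::-1])
for c,im,dd in [("top",p,d),("scene",q,dq)]:
    W=cloud(c,dd)
    for r in eyes.trace(c,"rule")[:4]:
        m=r["region"];v,u=np.nonzero(m); 
        if abs(np.median(W[m][:,1])+.17)<.12 and len(u)<1500:
            Q=W[m];Q=Q[(dd[m]>0)]; z=np.percentile(Q[:,2],[5,25,50,75,95]);print(c,r["conf"],len(u),rect(Q),z)
E
```

```text
t 13.2 p [ 0.5795 -0.1682  0.0871] zang -8.67 xdown [-0.0069  0.0033 -1.    ] F [-0.3602  0.855  -1.9354] M [ 0.0068 -0.0989 -0.0363] op 0.129 q [-0.3817  0.6105  1.5272  0.0006  1.0115 -0.2306]
shift tool cm [3.7044 0.0411 0.225 ] turn [ 0.0031 -0.0073 -0.0022]
top 0.56 85 (array([ 0.5915, -0.1014]), (31.522375106811523, 39.322288513183594), 80.69548034667969) [0.0753 0.0777 0.0806 0.0825 0.0856]
scene 0.72 163 (array([ 0.4738, -0.0589]), (48.499385833740234, 57.46961212158203), 77.713134765625) [0.0282 0.0316 0.0345 0.0576 0.0631]
scene 0.57 279 (array([ 0.5789, -0.1731]), (176.4567413330078, 45.531253814697266), 79.610107421875) [0.0768 0.0792 0.0809 0.0832 0.1031]
```

View pics/g4.png

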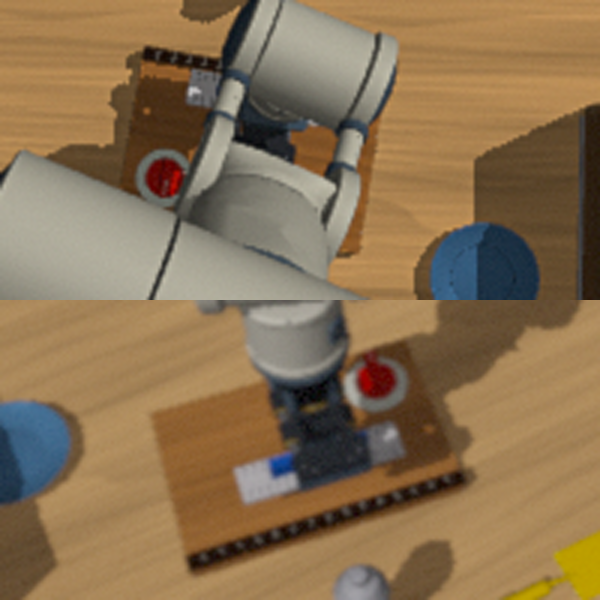

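The rule is over the board and parallel to the cleat in the lower crop, with clearance all round. I lower it to just above cleat height and measure the relative yaw.

>>> step_arm:
  steps: [1.6,0,0,0.003,-0.007,-0.002,1.4,0,0,0,0,0,0.5,0,0,0,0,0,0,0,0,0,0,0]

```text
clock: 13.8
eef_pos: [0.5803, -0.1704, 0.053]
orientation: [[0.003, 0.155, 0.988], [-0.001, 0.988, -0.155], [-1.0, -0.001, 0.003]]
force: [0.4, 0.4, -2.4]
opening: 0.13
```

```bash
cat > meas.py <<'E'
from h import *
import sys
def meas(tag,zr):
    c="scene"; q,dq=eyes.read_camera(c); W=cloud(c,dq)
    cv2.imwrite(f"pics/{tag}.png",cv2.resize(q[195:285,210:340],None,fx=6,fy=6,interpolation=cv2.INTER_CUBIC)[:,:,::-1])
    B=np.array([.5168,-.168]); a=np.radians(-8.85); ex=np.array([np.cos(a),np.sin(a)]);ey=np.array([-ex[1],ex[0]])
    hsv=cv2.cvtColor(q,cv2.COLOR_RGB2HSV).astype(float)
    # profile along board x at several y, rule plane; find boundary bright->wood, and wood->dark
    fl,k=f(c);T=k["world_from_camera"]
    def proj(P):
        X=(P-T[:3,3])@T[:3,:3]; return np.stack([k["cx"]+fl*X[:,0]/-X[:,2],k["cy"]-fl*X[:,1]/-X[:,2]],-1)
    S=hsv[...,1].astype(np.float32);V=hsv[...,2].astype(np.float32)
    def samp(I,uv): return cv2.remap(I,uv[:,0].astype(np.float32)[None],uv[:,1].astype(np.float32)[None],cv2.INTER_LINEAR)[0]
    out=[]
    xs=np.arange(-.02,.13,.0005)
    for y in np.arange(-.085,.1,.01):
        P=lambda z:np.c_[B+xs[:,None]*ex+y*ey,np.full(len(xs),z)]
        s=samp(S,proj(P(zr))); v=samp(V,proj(P(zr))); v2=samp(V,proj(P(.027)))
        low=(s<75)&(v>70)
        e=xs[low] if low.any() else np.array([])
        dk=xs[(v2<70)]; dk=dk[dk>.08]
        out.append((y,e.min() if len(e) else np.nan,e.max() if len(e) else np.nan,dk.min() if len(dk) else np.nan,dk.max() if len(dk) else np.nan))
    print(np.array(out)*1000)
if __name__=="__main__": meas(sys.argv[1],float(sys.argv[2])); 
E
python3 - <<'E'
from meas import *
s=st(); meas("m1",s["eef_pos"][2]-.0129+.006)
E
```

```text
t 13.8 p [ 0.5803 -0.1704  0.053 ] zang -8.92 xdown [ 0.0026 -0.0015 -1.    ] F [ 0.3888  0.4341 -2.4005] M [-0.0405 -0.0575 -0.0319] op 0.13 q [-0.3841  0.6544  1.5576 -0.0005  0.9266 -0.2281]
[[-85.   39.5  85.5  97.5 112.5]
 [-75.   39.   87.   96.  112.5]
 [-65.   38.  113.   98.  112.5]
 [-55.   38.5  87.5  95.5 112.5]
 [-45.   39.   87.5  96.5 112.5]
 [-35.   38.   87.5  95.5 112. ]
 [-25.   35.5  91.   96.5 112. ]
 [-15.  -14.5  92.   96.  111. ]
 [ -5.   89.  109.5  97.5 112. ]
 [  5.   90.   92.   95.5 112.5]
 [ 15.   91.  111.5  99.5 112.5]
 [ 25.   91.   92.5  95.5 113. ]
 [ 35.   90.5 111.   98.  112.5]
 [ 45.   90.5  91.5  96.5 113. ]
 [ 55.   41.  113.5  94.  112.5]
 [ 65.  -20.   88.   92.  112. ]
 [ 75.  -20.  114.5  93.  111.5]
 [ 85.  -20.   88.   92.  112.5]
 [ 95.  -17.5  64.5  91.5 112.5]]
```

View pics/m1.png

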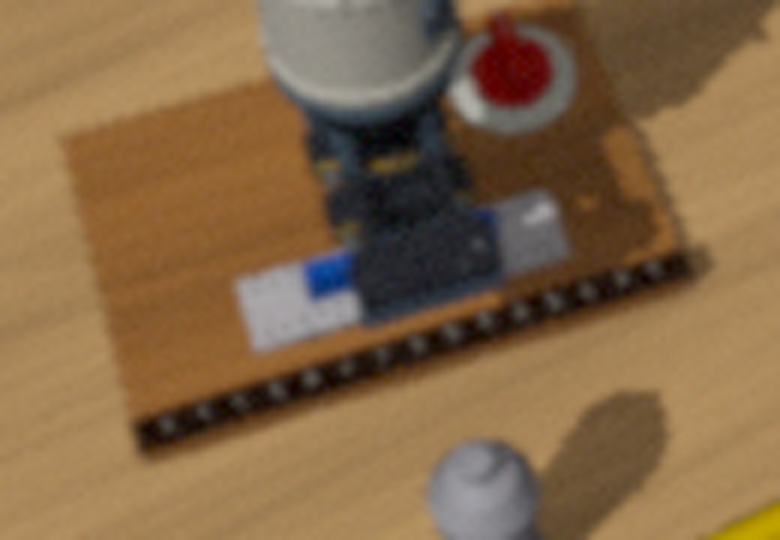

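The rule's far edge runs parallel to the cleat within measurement: 87.5 mm near the right end, 88 mm near the left, about an 8 mm gap. I lower it softly.

>>> step_arm:
  steps: [1,0,0,0,0.003,0,0.5,0,0,0,0,0,0,0,0,0,0,0]

```text
clock: 14.15
eef_pos: [0.5811, -0.1708, 0.0381]
orientation: [[0.001, 0.155, 0.988], [-0.002, 0.988, -0.155], [-1.0, -0.001, 0.001]]
force: [-0.5, 0.1, -0.8]
opening: 0.128
```

```bash
python3 - <<'E'
from h import *
go([.5815,-.168,.031],-8.85)
E
```

```text
t 14.15 p [ 0.5811 -0.1708  0.0381] zang -8.92 xdown [ 0.001  -0.0016 -1.    ] F [-0.4738  0.1473 -0.8184] M [-0.0316 -0.1197  0.0118] op 0.128 q [-0.3837  0.6771  1.563  -0.0015  0.8999 -0.2271]
shift tool cm [ 0.71    0.2826 -0.0062] turn [-0.0012  0.0013  0.0015]
```

>>> step_arm:
  steps: [0.3,0,0,0,0.001,0,0.2,0,0,0,0,0,0,0,0,0,0,0]

```text
clock: 14.45
eef_pos: [0.5813, -0.1708, 0.0329]
orientation: [[0.0, 0.155, 0.988], [-0.002, 0.988, -0.155], [-1.0, -0.001, 0.0]]
force: [0.4, -0.3, -2.4]
opening: 0.132
```

>>> step_arm:
  steps: [0.15,0,0,0,0,0,0,0,0,0,0,0]

```text
clock: 14.65
eef_pos: [0.5815, -0.1708, 0.0316]
orientation: [[0.001, 0.155, 0.988], [-0.002, 0.988, -0.155], [-1.0, -0.002, 0.001]]
force: [-0.2, 0.3, -2.4]
opening: 0.131
```

```bash
python3 - <<'E'
from h import *
go([.5815,-.168,.031],-8.85)
E
```

```text
t 14.65 p [ 0.5815 -0.1708  0.0316] zang -8.92 xdown [ 0.0007 -0.0017 -1.    ] F [-0.1922  0.3367 -2.3609] M [ 0.1096 -0.0154 -0.0595] op 0.131 q [-0.3835  0.6871  1.5654 -0.0017  0.8878 -0.2268]
shift tool cm [ 0.0546  0.2811 -0.045 ] turn [-0.0012  0.001   0.0016]
```

>>> step_arm:
  steps: [0,0,0.3,0,0,0,0,0,0.3,0,0,0,0.07,0,0,0,0.001,0.001,0,0,0,0,0,0]

```text
clock: 15.05
eef_pos: [0.5883, -0.172, 0.0313]
orientation: [[0.001, 0.155, 0.988], [-0.001, 0.988, -0.155], [-1.0, -0.001, 0.001]]
force: [-1.7, 0.4, 1.5]
opening: 0.127
```

```bash
python3 - <<'E'
from meas import *
s=st(); meas("m2",.024)
E
```

```text
t 15.05 p [ 0.5883 -0.172   0.0313] zang -8.92 xdown [ 0.0005 -0.0008 -1.    ] F [-1.71    0.3706  1.5072] M [0.3449 0.1834 0.1755] op 0.127 q [-0.3816  0.6944  1.547  -0.0007  0.8994 -0.2256]
[[-85.   47.   97.   99.  112.5]
 [-75.   46.5  94.5  96.5 112.5]
 [-65.   46.5 100.5  98.  112.5]
 [-55.   46.5  94.   96.  113. ]
 [-45.   46.   94.   96.5 113. ]
 [-35.   45.5  93.5  95.5 112. ]
 [-25.   44.   89.   90.5 112. ]
 [-15.   -7.   42.5  80.  111. ]
 [ -5.    nan   nan  80.  112.5]
 [  5.    nan   nan  80.  112.5]
 [ 15.    nan   nan  80.  112. ]
 [ 25.    nan   nan  80.  113. ]
 [ 35.   80.5  80.5  80.  113. ]
 [ 45.    nan   nan  80.  112.5]
 [ 55.   46.5  47.5  80.  112.5]
 [ 65.   47.   90.   92.  112.5]
 [ 75.   46.5  91.   93.  112. ]
 [ 85.  -20.   89.5  91.5 112.5]
 [ 95.  -20.   65.5  91.5 112. ]]
```

View pics/m2.png

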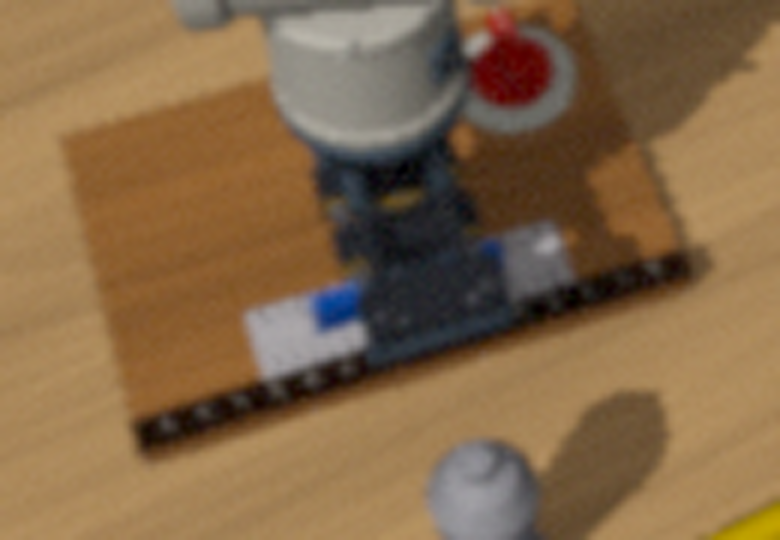

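It rests lightly on the board (Fz +1.5 against -2.4 hanging) with about a 1 mm gap or first touch at the cleat. I loosen the grip so it can self-align, then press gently towards the cleat.

>>> step_arm:
  steps: [0,0,0.05,0,0,0,0,0,0.05,0,0,0]
  squeeze: 5

```text
clock: 15.3
eef_pos: [0.5888, -0.1721, 0.0311]
orientation: [[-0.0, 0.155, 0.988], [-0.001, 0.988, -0.155], [-1.0, -0.001, -0.0]]
force: [-3.2, -0.7, 0.1]
opening: 0.131
```

```bash
python3 - <<'E'
from h import *
go([.5815,-.168,.031],-8.85)
E
```

```text
t 15.3 p [ 0.5888 -0.1721  0.0311] zang -8.91 xdown [-0.0004 -0.0006 -1.    ] F [-3.1664 -0.7227  0.0654] M [-0.0399  0.4287  0.0946] op 0.131 q [-0.3812  0.6954  1.5449 -0.0009  0.9014 -0.2252]
shift tool cm [ 0.0132  0.2906 -0.7848] turn [-0.001  -0.0003  0.0007]
```

>>> step_arm:
  steps: [0,0,0.06,0,0,0,0,0,0.06,0,0,0]

```text
clock: 15.5
eef_pos: [0.5888, -0.1721, 0.031]
orientation: [[-0.003, 0.155, 0.988], [-0.0, 0.988, -0.155], [-1.0, -0.001, -0.003]]
force: [-5.2, -1.1, 4.9]
opening: 0.131
```

```bash
python3 - <<'E'
from h import *
go([.5815,-.168,.031],-8.85)
E
```

```text
t 15.5 p [ 0.5888 -0.1721  0.031 ] zang -8.9 xdown [-0.0027 -0.0002 -1.    ] F [-5.209  -1.0714  4.8549] M [-0.07    0.9779  0.1073] op 0.131 q [-0.3809  0.6965  1.5427 -0.0015  0.9048 -0.2247]
shift tool cm [-0.0018  0.2887 -0.7887] turn [-0.0008 -0.0026  0.0006]
```

>>> step_arm:
  steps: [0,0,0.08,0,0,0,0,0,0.08,0,0,0,0,0,0.05,0,0,0]
  squeeze: 3

```text
clock: 15.8
eef_pos: [0.5888, -0.1721, 0.0309]
orientation: [[-0.007, 0.155, 0.988], [0.001, 0.988, -0.155], [-1.0, -0.0, -0.007]]
force: [-5.2, 0.1, 4.2]
opening: 0.133
```

```bash
python3 - <<'E'
from meas import *
go([.5815,-.168,.031],-8.85)
meas("m3",.024)
E
```

```text
t 15.8 p [ 0.5888 -0.1721  0.0309] zang -8.89 xdown [-0.0068  0.0006 -1.    ] F [-5.2179  0.0774  4.1829] M [-0.0614  1.0143  0.0308] op 0.133 q [-0.3805  0.698   1.539  -0.0024  0.9112 -0.2239]
shift tool cm [-0.0021  0.2891 -0.785 ] turn [-0.0007 -0.0068  0.0004]
[[-85.   48.   96.   98.  112.5]
 [-75.   47.5  94.5  96.5 112.5]
 [-65.   47.5 100.5 102.5 112.5]
 [-55.   47.   94.   96.  112.5]
 [-45.   46.5  94.5  96.5 112.5]
 [-35.   75.   93.5  95.5 112.5]
 [-25.    3.5  88.   90.  112. ]
 [-15.   -6.   44.   80.  111. ]
 [ -5.    nan   nan  80.  112.5]
 [  5.    nan   nan  80.  112.5]
 [ 15.    nan   nan  80.  112.5]
 [ 25.    nan   nan  80.  113. ]
 [ 35.    nan   nan  80.  112.5]
 [ 45.    nan   nan  80.  112.5]
 [ 55.   48.   48.   80.  112.5]
 [ 65.   47.5  90.   92.  113. ]
 [ 75.   47.5  91.   93.  113. ]
 [ 85.  -20.   89.   91.5 113. ]
 [ 95.  -20.   70.   92.  113. ]]
```

View pics/m3.png

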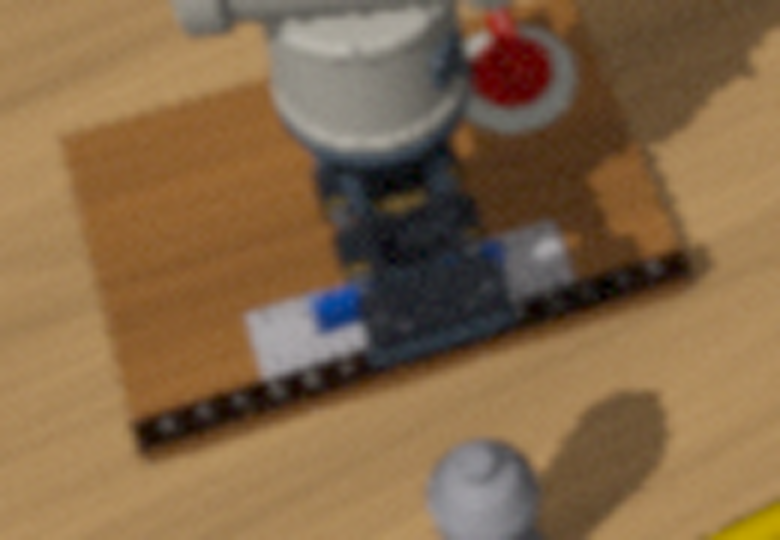

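The near edge sits at 47.5 mm at both ends (y=±75), so it is parallel and in contact. I release with a small opening and rise slowly.

>>> step_arm:
  steps: [0,0,0,0,0,0,0,0,0,0,0,0,0,0,0,0,0,0]
  jaw: 0.27

```text
clock: 16.15
eef_pos: [0.5898, -0.1723, 0.0313]
orientation: [[-0.005, 0.155, 0.988], [0.0, 0.988, -0.155], [-1.0, -0.001, -0.005]]
force: [0.5, -0.7, -0.5]
opening: 0.268
```

```bash
python3 - <<'E'
from h import *
go([.5888,-.1721,.05],-8.85)
E
```

```text
t 16.15 p [ 0.5898 -0.1723  0.0313] zang -8.9 xdown [-0.0048  0.0002 -1.    ] F [ 0.4585 -0.7032 -0.5368] M [-0.0882 -0.0796  0.0229] op 0.268 q [-0.3804  0.6978  1.538  -0.0021  0.9104 -0.2238]
shift tool cm [-1.8706  0.0033 -0.1103] turn [-0.0009 -0.0048  0.0006]
```

>>> step_arm:
  steps: [-1,0,-0.05,0,-0.005,0,-1.5,0,0,0,0,0,-4,0,0,0,0,0,-4,0,0,0,0,0]

```text
clock: 16.55
eef_pos: [0.5869, -0.1711, 0.1363]
orientation: [[-0.006, 0.155, 0.988], [0.002, 0.988, -0.155], [-1.0, 0.001, -0.007]]
force: [0.6, -0.8, 1.4]
opening: 0.273
```

>>> step_arm:
  steps: [0,-3,-4,0,0,0,0,-3,-4,0,0,0,0,-3,-4,0,0,0,0,-4,-2,0,0,0,0,-4,-2,0,0,0,0,-4,0,0,0,0,0,-4,0,0,0,0,0,-3,0,0,0,0]

```text
clock: 17.35
eef_pos: [0.3844, -0.4297, 0.1501]
orientation: [[0.013, 0.149, 0.989], [-0.008, 0.989, -0.149], [-1.0, -0.006, 0.014]]
force: [-0.3, 0.7, -0.5]
opening: 0.267
```

```bash
python3 - <<'E'
from meas import *
st()
meas("m4",.024)
p,d=eyes.read_camera("top"); W=cloud("top",d)
cv2.imwrite("pics/t4.png",cv2.resize(p[165:255,315:430],None,fx=6,fy=6,interpolation=cv2.INTER_CUBIC)[:,:,::-1])
near=(np.hypot(W[...,0]-.479,W[...,1]+.056)<.045)&(d>0)&(W[...,2]>.044)&(W[...,2]<.08)
Q=W[near]
if len(Q)>10:
    vt,V=np.linalg.eigh(np.cov(Q[:,:2].T)); print("bar",len(Q),np.degrees(np.arctan2(V[1,1],V[0,1])),Q.mean(0),rect(Q))
E
```

```text
t 17.35 p [ 0.3844 -0.4297  0.1501] zang -8.57 xdown [ 0.0129 -0.0081 -0.9999] F [-0.3164  0.6618 -0.5065] M [ 0.0212 -0.0835  0.0414] op 0.267 q [-0.948   0.489   1.5569  0.0065  1.0815 -0.8014]
[[-85.   48.   97.   99.  112.5]
 [-75.   47.5  94.5  96.5 112.5]
 [-65.   47.5 100.5 103.  112.5]
 [-55.   47.   94.   96.  112.5]
 [-45.   46.5  94.5  96.5 112.5]
 [-35.   74.5  94.   96.  112. ]
 [-25.   75.   94.5  96.5 112. ]
 [-15.   48.   94.   96.  111. ]
 [ -5.   47.   96.5  98.5 112. ]
 [  5.   47.5  93.5  95.5 112. ]
 [ 15.   47.   96.   99.  112. ]
 [ 25.   47.   94.   96.  112.5]
 [ 35.   46.   96.5  99.  112.5]
 [ 45.   46.5  94.5  96.5 112.5]
 [ 55.   47.   95.   97.5 112.5]
 [ 65.   47.5  94.   96.  112. ]
 [ 75.   47.5  96.5  99.5 112. ]
 [ 85.  -20.   93.5  95.5 113. ]
 [ 95.  -20.   88.5  95.5 112. ]]
bar 50 172.79993149070526 [ 0.4794 -0.0562  0.0606] (array([ 0.4804, -0.0567]), (13.774531364440918, 49.74830627441406), 81.51138305664062)
```

View pics/m4.png

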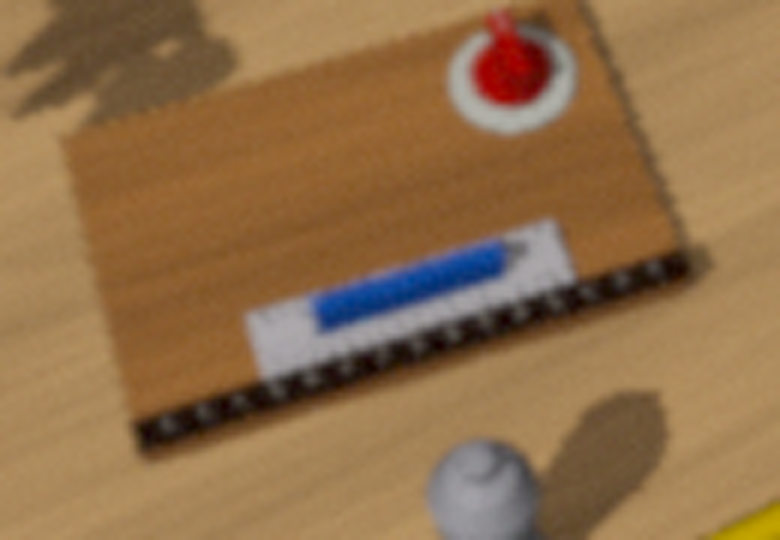

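View pics/t4.png

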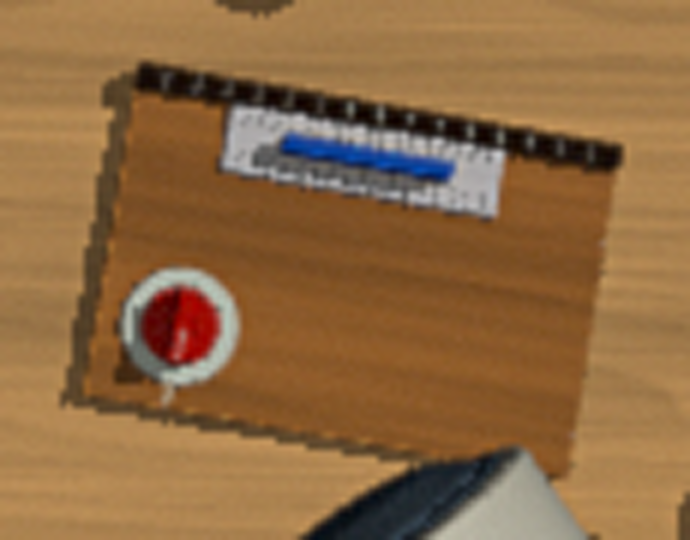

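The rule lies flush along the cleat, rib up, with no gap at either end (top view from (230,105) to (505,155)). The pointer points at the tick. One check of the other objects, then I hand in.

```bash
python3 - <<'E'
from h import *
eyes.read_camera("scene");eyes.read_camera("top")
for n in ["rule","sugar_bowl","pepper_mill","spatula","saucer_a"]:
    for c in ["top","scene"]:
        print(n,c,[(np.round(r["point"],3),round(r["conf"],2)) for r in eyes.mark_of(c,n)])
s=st(); print(abs(s["qvel"]).max())
print(bot.job_done())
E
```

```text
rule top [(array([ 0.32 ,  0.12 , -0.002]), 0.85), (array([ 0.583, -0.172,  0.014]), 0.77)]
rule scene [(array([0.272, 0.406, 0.004]), 0.8), (array([ 0.32 ,  0.121, -0.003]), 0.74), (array([ 0.588, -0.171,  0.02 ]), 0.67)]
sugar_bowl top [(array([ 0.764,  0.239, -0.002]), 0.57)]
sugar_bowl scene [(array([0.762, 0.242, 0.004]), 0.91)]
pepper_mill top [(array([ 0.758, -0.201, -0.001]), 0.53)]
pepper_mill scene [(array([ 0.76 , -0.204, -0.001]), 0.81)]
spatula top [(array([ 0.796, -0.01 , -0.001]), 0.8), (array([ 0.352, -0.472, -0.001]), 0.52), (array([ 0.474, -0.057,  0.053]), 0.18)]
spatula scene [(array([ 0.794, -0.006,  0.003]), 0.91)]
saucer_a top [(array([0.502, 0.554, 0.001]), 0.75), (array([ 0.353, -0.474, -0.002]), 0.65)]
saucer_a scene [(array([0.498, 0.556, 0.001]), 0.95), (array([ 0.358, -0.474,  0.003]), 0.58)]
t 18.05 p [ 0.3854 -0.4269  0.1492] zang -8.48 xdown [ 0.0119 -0.0067 -0.9999] F [-0.3491 -0.1381  0.0556] M [-0.0455 -0.0806 -0.0205] op 0.273 q [-0.9438  0.4893  1.5599  0.0065  1.0801 -0.7988]
0.002945215865792405
the job is handed in; nothing more can be done
None
```

I turned the red counter back to its zero stop. Then I laid the aluminium straightedge flat on the board, blue rib up, with one long edge flush against the cleat. The job was handed in at about 18 s, with the robot touching nothing.

**Counter:** It turned anticlockwise by about 47° until the wrist moment rose and the jaws began to spread, which marked the stop. Afterwards the bar read 171.5° to 173.5°, against an expected 171.2° at zero. The small excess is within the depth noise, and the pointer faces the tick.

**Straightedge:** I set it down with only a few newtons on the board, then pressed it against the cleat with about 5 N under a loosened grip so that it could line itself up. After release, its near edge lay 46–48 mm from the board's centre line along the rule's length (one stretch under the rib gave no clean reading). No gap shows in either camera view.

**Other things:** The sugar bowl, pepper mill, spatula and both saucers measured within about 5 mm of where they started, which is the detector's noise. The teal rule read the same in both views and the green one in the scene view. The last top view didn't report the green rule. No check failed.

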